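# Shut and lock the utensil caddy

## Task

Using only your fingertips, push the blue cover of the utensil caddy fully shut by its yellow ridge, and only then push the red catch on the cover across as far as it goes so that its tongue locks under the grey keeper. Pinch and lift nothing, do not shove the caddy from its place, leave the pan, bowl, mug, whisk, chopsticks and spatula where they are, and finish clear of everything.

Things in the scene. Friction and masses are not known exactly. Their poses are not given: they have to be found in the camera images.
- caddy: White utensil caddy with cutlery, loose on the table (1.4 to 2.3 kg; a push over about 8 N may slide it). Box 124 (x) x 280 (y) x 65 mm, side rails to 73 mm. Origin: centre of its underside, z up; it may point any way. Its +y half has a fixed white deck, its -y half is open. Site keeper tells where the grey bracket for the catch stands.
- cover (a joint): How far the blue cover is open, m: 0 fully shut (end stop), 0.12 fully open. It opens along the caddy's +y and shuts along its -y. Plate 110 x 140 mm, top 72 mm above the table; stays where it is left; friction about 2.5 N.
- cover_push (a point): Centre of the push face of the yellow ridge, moving with the cover (axes as the caddy's). The upright face, 70 mm wide along x, 16 mm high (72 to 88 mm above the table), looks to the caddy's +y: push it towards -y to shut. From its top the ridge slopes down to the plate over 32 mm towards -y, so it cannot be pinched.
- catch (a joint): How far the red catch on the cover has been pushed, m: 0 free, 0.03 fully across, its tongue under the keeper (end stop). It moves along the caddy's +x, stays where it is left, friction about 1.2 N. It lines up with the keeper only when the cover is shut.
- catch_push (a point): Centre of the push face of the red catch, moving with it (axes as the caddy's). The upright face, 26 mm wide along y, 16 mm high (72.5 to 88.5 mm above the table), looks to the caddy's -x: push it towards +x to lock. It slopes away to +x over 26 mm. With the catch free the face lies 37 mm inside the cover's -x edge, and always 60 mm to -y of the ridge's push face.
- keeper (a point): Middle of the grey keeper bracket on the caddy's +x rail, 32 mm long, 8 mm wide, its top 85 mm above the table (axes as the caddy's).
- whisk: Steel balloon whisk, 270 mm long along its y, 54 mm high at the wires, lying beside the caddy on its +x side. Origin on the table under its middle. Leave alone.
- chopstick_a: Dark wooden chopstick, 230 x 7 x 7 mm along its y, lying beside the caddy on its -x side. Origin under its middle. Leave alone.
- chopstick_b: The other chopstick, laid across the first, same size. Origin on the table under the crossing. Leave alone.
- pan: Aluminium frying pan, 236 mm across, 45 mm high, with a black handle along its +x reaching 298 mm from the centre and 70 mm high. Origin under the centre of the pan. Leave alone.
- bowl: White ceramic bowl, 150 mm across, 65 mm high, origin under its centre. Leave alone.
- mug: Blue ceramic mug, 80 mm across, 90 mm high, handle at its +y, origin under its centre. Leave alone.
- spatula: Spatula with a wooden handle and a flat steel blade, lying along its x. Leave alone.

How it is judged:
By the outcome, as a careful person would: the job done as asked, in the order asked, and still so for the second after the job is handed in, with the robot touching nothing.
It also fails if it takes over 40 s, if anything falls off the work surface, if the arm or the gripper's body presses on something with over 40 N, if the wrist force passes 120 N, or if a joint passes its speed limit or range.

## Robot

A 6-joint arm with a two-finger parallel gripper is mounted at the origin on the work surface. World frame = base frame: x ahead of the robot, y to its left, z up, the work surface at z = 0. Lengths are in m, angles in rad, forces in N, time in s.
With the tool pointing down it reaches from about 0.35 to 0.975 m from the base axis. Payload 4.9 kg.
Tool frame: the origin (TCP) lies midway between the tips of the shut fingers; the grasp point (between the pads) lies behind it (manip.grasp_offset is the y of the grasp point in the tool frame, in m); y points along the fingers, z is the direction in which the jaws open and shut, and the axes are right-handed (so a half turn about y gives the same grasp; the last joint's range is limited). The gripper opens to 85 mm and grips with 20 to 120 N. Pads are 22 mm wide; open, the fingers measure 114 mm over their backs; the gripper's body (76 mm by 85 mm) begins 54 mm behind the grasp point. The pads swing forward as they close: fully open they stand 13 mm farther back than shut.
Start: joints at [1.155, 0.053, 1.613, -0, 1.476, -0.119], TCP at [0.183, 0.598, 0.231] pointing down, gripper open.
Joint ranges: [-3.01, 3.01], [-1.01, 2.22], [0.06, 2.58], [-1.02, 4.17], [0.09, 2.62], [-3.14, 3.14]. Speed limits (rad/s): [2.57, 2.57, 3.14, 3.14, 3.14, 3.14].

## Interface

Orientations are given as a unit quaternion [w, x, y, z].
In Python, from plant import manip gives the robot as it stands. The module is installed in compiled form; this text tells all that it offers.
- The arm moves only by the shell command python3 -m jog 'ROWS'. ROWS is a JSON object of lists of equal length, an entry for each row: "offset": the shift along the world's x, y, z in units of 50 mm (1.0 is 50 mm), a list of three; "angular": the turn, a rotation vector about the world's x, y, z in units of 6 degrees (1.0 is 6 degrees), a list of three; "jaw": the finger opening in mm, from 0 to 85.4. In form: {"offset": [[tx, ty, tz], ...], "angular": [[ax, ay, az], ...], "jaw": [jaw, ...]}. A call has 1 to 12 rows; each row shifts and turns the commanded pose from where the row before left it; what a row does not reach is not made up. A row lasts 1/10 s, in which the tool goes at most 50 mm and 8.59 degrees, less where a joint would pass 70% of its speed; a pose out of reach is approached as far as the arm can. A call is refused whole if a number of a shift passes 1 or a number of a turn 1, either way. A call with a gripper value outside its range is refused whole. The fingers move at their own pace and stop on an object; the grip force is fixed at half the most. Time passes only in rows, so rows that do not move let the fingers close. It gives the time, the measured TCP pose, the force and the opening at its end, in the units of the state.
- manip.state(): the state, without advancing time (a new reading comes with each control period).
- manip.grab_frame(name): name is "scene" or "top" or "wrist"; returns the picture (400x640x3 uint8, blue, green, red); there is no depth.
- manip.camera_model(name): a dict with "fx", "fy", "cx", "cy" (pixels), "rvec" (rotation vector, rad) and "tvec" (3), from world to camera coordinates, as OpenCV has them; the wrist camera has in their place "mount" (4x4, takes a point from camera to tool coordinates, whose origin is the TCP and whose axes are the tool frame's). Camera axes: x right, y down, z forward; pixel columns grow to the right and rows downward; lengths in m; the calibration is good to about 2 mm. A picture is of the moment at which its call begins: read the wrist's pose just before it. camera_model takes no time and is no camera call.
- manip.job_done(): hands the job in, once; it reports no verdict.
The state is a dict: "time": time; "joint_pos": joint angles; "joint_vel": joint speeds; "joint_efforts": joint torques, N m; "tool_pos": TCP position; "tool_rot": TCP orientation; "contact_force": force on the tool from outside, world axes, zero at the start; "ft_torque": the same for the moment, N m; "gripper_width": opening from 0.0 (shut) to 1.0 (fully open).
Only numpy, scipy, OpenCV 4.12 (cv2) and the standard library are available. Lean on these libraries where they do the work, as an engineer would, in place of code of your own. Each camera call takes 0.05 s, during which the arm holds its last target.

## Working session

There is one attempt and no reset: what is moved stays moved. The work goes in short steps, Python scripts to look and compute and a shell command to move; the robot and the scene stay as the last step left them, time stands still between calls to the robot, and variables do not carry over. Pictures are saved under pics/ and viewed, and the job is handed in when it is done.

```bash
mkdir -p pics; python3 - <<'E'
from plant import manip
import cv2,json
s=manip.state();print(s)
for n in("top","scene"):
    cv2.imwrite(f"pics/{n}0.png",manip.grab_frame(n));print(n,manip.camera_model(n))
print(manip.camera_model("wrist"),manip.grasp_offset)
E
```

```text
{'time': 0.0, 'joint_pos': array([ 1.15500325e+00,  5.33347558e-02,  1.61428800e+00,  2.48853769e-05,
        1.47597614e+00, -1.18993910e-01]), 'joint_vel': array([ 6.89884516e-04,  5.97566933e-04,  1.11989999e-04,  2.04327613e-05,
       -1.87415891e-04, -9.40536197e-04]), 'joint_efforts': array([-2.43578106e-04, -3.93684947e+01, -3.70177639e+01, -1.01689232e-04,
        6.94522445e-03,  1.15445249e-05]), 'tool_pos': array([0.18252801, 0.59711209, 0.23008029]), 'tool_rot': array([-0.69865268,  0.70001627, -0.10474627,  0.10435454]), 'contact_force': array([0.29073409, 0.58884023, 0.18807775]), 'ft_torque': array([ 0.06413745, -0.01298622,  0.0199486 ]), 'gripper_width': 0.9961960902797109}
top {'fx': 451.65754855259377, 'fy': 451.65754855259377, 'cx': 319.6273960171848, 'cy': 207.16802720429678, 'rvec': array([ 2.12935968, -2.18314475,  0.1345254 ]), 'tvec': array([-0.00882774,  0.45842083,  1.3516977 ])}
scene {'fx': 514.833766354598, 'fy': 514.833766354598, 'cx': 321.6819262176739, 'cy': 200.08873986023175, 'rvec': array([ 2.09416044,  0.70297019, -0.33352356]), 'tvec': array([-0.38445403, -0.10846954,  1.98232622])}
{'fx': 300.90214043436976, 'fy': 300.90214043436976, 'cx': 322.97741744914384, 'cy': 199.88859886744584, 'mount': array([[-3.24689101e-04,  9.46314195e-01,  3.23248108e-01,
        -8.15817445e-02],
       [-9.24973751e-04, -3.23248271e-01,  9.46313743e-01,
        -1.43368400e-01],
       [ 9.99999520e-01,  8.26174323e-06,  9.80270981e-04,
        -4.21368039e-04],
       [ 0.00000000e+00,  0.00000000e+00,  0.00000000e+00,
         1.00000000e+00]])} -0.0187
```

View pics/top0.png

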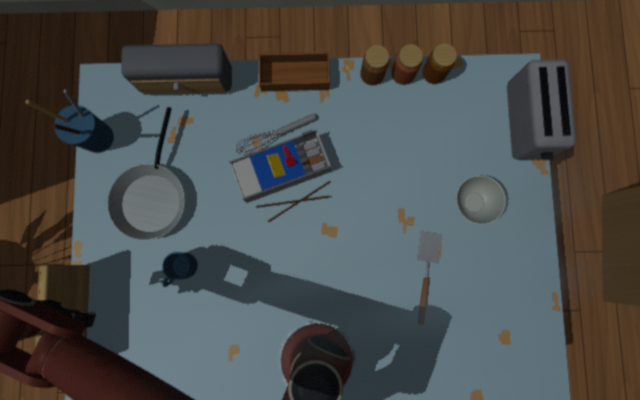

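View pics/scene0.png

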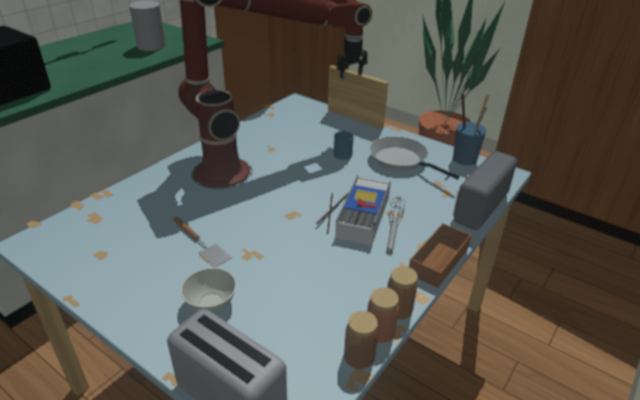

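```bash
cat > h.py <<'E'
import numpy as np,cv2
from plant import manip
def ray(cam,px,z):
    m=manip.camera_model(cam);R,_=cv2.Rodrigues(m['rvec'])
    px=np.atleast_2d(px).astype(float)
    d=np.c_[(px[:,0]-m['cx'])/m['fx'],(px[:,1]-m['cy'])/m['fy'],np.ones(len(px))]@R
    c=-R.T@m['tvec'];return c+d*((z-c[2])/d[:,2])[:,None]
def raywrist(px,z,s):
    m=manip.camera_model('wrist');w,x,y,zz=s['tool_rot']
    from scipy.spatial.transform import Rotation as Ro
    R=Ro.from_quat([x,y,zz,w]).as_matrix();M=m['mount']
    px=np.atleast_2d(px).astype(float)
    d=np.c_[(px[:,0]-m['cx'])/m['fx'],(px[:,1]-m['cy'])/m['fy'],np.ones(len(px))]@M[:3,:3].T@R.T
    c=R@M[:3,3]+s['tool_pos'];return c+d*((z-c[2])/d[:,2])[:,None]
def masks(im):
    h=cv2.cvtColor(im,cv2.COLOR_BGR2HSV)
    return dict(blue=cv2.inRange(h,(105,150,60),(130,255,255)),yellow=cv2.inRange(h,(20,140,100),(35,255,255)),
     red=cv2.inRange(h,(0,170,90),(6,255,255))|cv2.inRange(h,(172,170,90),(180,255,255)))
E
python3 - <<'E'
from h import *
im=cv2.imread('pics/top0.png')
c=im[95:230,215:350];cv2.imwrite('pics/top0c.png',cv2.resize(c,None,fx=4.4,fy=4.4,interpolation=cv2.INTER_CUBIC))
for k,m in masks(im).items():
    m[:95]=0;m[230:]=0;m[:,:215]=0;m[:,350:]=0
    p=cv2.findNonZero(m)
    if p is None: print(k,None);continue
    r=cv2.minAreaRect(p);b=cv2.boxPoints(r);print(k,len(p),r,'\n',b,'\n',ray('top',b,.08 if k!='blue' else .072).round(4), p.reshape(-1,2).mean(0))
E
```

```text
blue 1142 ((277.248779296875, 164.96096801757812), (35.75581359863281, 46.0281982421875), 69.775146484375) 
 [[249.47318 156.14145]
 [292.66342 140.22925]
 [305.02438 173.78049]
 [261.83414 189.69269]] 
 [[0.6123 0.1866 0.072 ]
 [0.6581 0.056  0.072 ]
 [0.5542 0.0209 0.072 ]
 [0.5093 0.1504 0.072 ]] [276.08056042 166.30385289]
yellow 27 ((271.781005859375, 165.89779663085938), (19.308483123779297, 1.8795868158340454), 70.01689147949219) 
 [[267.59854 157.14597]
 [269.36496 156.50363]
 [275.96347 174.64963]
 [274.19705 175.29196]] 
 [[0.6059 0.1313 0.08  ]
 [0.6077 0.126  0.08  ]
 [0.5522 0.107  0.08  ]
 [0.5503 0.1123 0.08  ]] [271.66666667 166.33333333]
red 76 ((287.75, 155.25), (18.024980545043945, 6.324554920196533), 71.56504821777344) 
 [[281.9 147.7]
 [287.9 145.7]
 [293.6 162.8]
 [287.6 164.8]] 
 [[0.6337 0.0882 0.08  ]
 [0.6394 0.0701 0.08  ]
 [0.5867 0.054  0.08  ]
 [0.5811 0.072  0.08  ]] [288.26315789 157.09210526]
```

View pics/top0c.png

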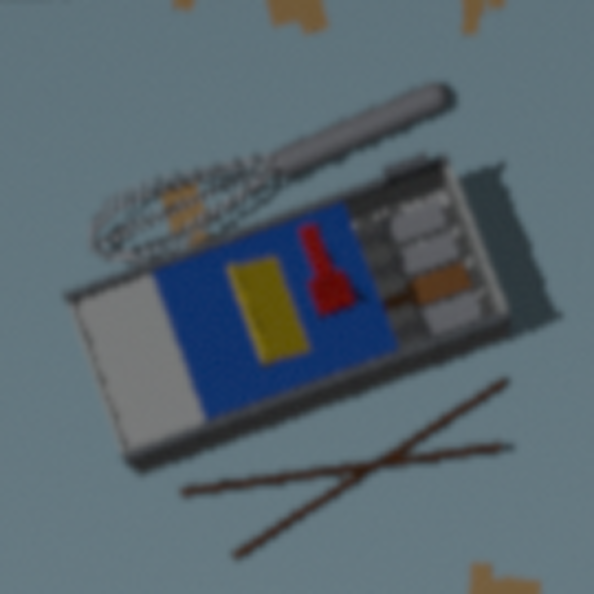

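```bash
python3 - <<'E'
from h import *
def w(p,z): 
    p=np.array(p,float); return ray('top',(p+.5)/4.4-.5+[215,95],z)
cov=w([[155,268],[345,203],[398,350],[205,418]],.072);print('cover',cov.round(4))
box=w([[72,297],[445,163],[507,315],[133,460]],.073);print('box',box.round(4))
rid=w([[228,265],[265,362]],.088);print('ridge',rid.round(4),rid.mean(0).round(4))
cat=w([[320,315],[357,303]],.0885);print('catch',cat.round(4),cat.mean(0))
kp=w([[388,172],[430,158]],.085);print('keeper',kp.round(4))
for a,b in((box[1],box[0]),(box[2],box[3]),(cov[1],cov[0]),(cov[2],cov[3])):
    d=a-b;d=b-a;print('ydir',np.degrees(np.arctan2(d[1],d[0]))-90,np.linalg.norm(d))
for a,b in((box[3],box[0]),(box[2],box[1]),(cov[3],cov[0]),(cov[2],cov[1]),(rid[1],rid[0])):
    d=b-a;print('xdir',np.degrees(np.arctan2(d[1],d[0])),np.linalg.norm(d))
c=box.mean(0);print(c)
for yaw in (18,19,20,):
    a=np.radians(yaw);R=np.array([[np.cos(a),-np.sin(a)],[np.sin(a),np.cos(a)]])
    f=lambda P:((P[:,:2]-c[:2])@R).round(4).tolist()
    print(yaw,'cover',f(cov),'box',f(box),'ridge',f(rid),'catch',f(cat),'keeper',f(kp))
E
```

```text
cover [[0.6142 0.1855 0.072 ]
 [0.6565 0.055  0.072 ]
 [0.5531 0.0208 0.072 ]
 [0.5096 0.1522 0.072 ]]
box [[ 0.5952  0.242   0.073 ]
 [ 0.6826 -0.0142  0.073 ]
 [ 0.5752 -0.0538  0.073 ]
 [ 0.482   0.2009  0.073 ]]
ridge [[0.611  0.1338 0.088 ]
 [0.5439 0.1096 0.088 ]] [0.5775 0.1217 0.088 ]
catch [[0.575  0.0722 0.0885]
 [0.5826 0.0472 0.0885]] [0.57878339 0.05971134 0.0885    ]
keeper [[ 0.6737  0.0246  0.085 ]
 [ 0.6828 -0.0041  0.085 ]]
ydir 18.850484883482764 0.2706937510799705
ydir 20.101594935468796 0.27123079352731194
ydir 17.948442680211954 0.13716775194775738
ydir 18.29950631322015 0.13844526442314262
xdir 19.946806439402245 0.12042551881555835
xdir 20.23980601239335 0.11451501628197322
xdir 17.629521902947364 0.10975178965594352
xdir 18.297791838939773 0.10890383503410744
xdir 19.768611920625276 0.07134742589315804
[0.58374531 0.09370372 0.073     ]
18 cover [[0.0573, 0.0779], [0.0572, -0.0593], [-0.0517, -0.0599], [-0.0524, 0.0786]] box [[0.0567, 0.1375], [0.0607, -0.1332], [-0.0537, -0.1377], [-0.0637, 0.1334]] ridge [[0.0383, 0.0297], [-0.033, 0.0275]] catch [[-0.015, -0.0177], [-0.0155, -0.0439]] keeper [[0.0642, -0.0935], [0.064, -0.1237]]
19 cover [[0.0587, 0.0769], [0.0561, -0.0603], [-0.0527, -0.0589], [-0.0511, 0.0795]] box [[0.0591, 0.1365], [0.0584, -0.1342], [-0.0561, -0.1367], [-0.0613, 0.1345]] ridge [[0.0389, 0.029], [-0.0325, 0.028]] catch [[-0.0153, -0.0175], [-0.0162, -0.0436]] keeper [[0.0626, -0.0946], [0.0618, -0.1248]]
20 cover [[0.06, 0.0758], [0.0551, -0.0612], [-0.0538, -0.058], [-0.0497, 0.0804]] box [[0.0615, 0.1354], [0.056, -0.1352], [-0.0585, -0.1357], [-0.059, 0.1355]] ridge [[0.0394, 0.0283], [-0.032, 0.0286]] catch [[-0.0156, -0.0172], [-0.017, -0.0433]] keeper [[0.0609, -0.0957], [0.0596, -0.1258]]
```

```bash
python3 - <<'E'
from h import *
from scipy.spatial.transform import Rotation as Ro
s=manip.state();w,x,y,z=s['tool_rot'];R=Ro.from_quat([x,y,z,w]).as_matrix();print(R.round(3))
print('jaw axis deg',np.degrees(np.arctan2(R[1,2],R[0,2])))
a=np.radians(19);Rc=np.array([[np.cos(a),-np.sin(a)],[np.sin(a),np.cos(a)]])
c=np.array([.5837,.0937])
for n,p in dict(pre=(0.002,.028+.045),ridge=(.002,.028),shut=(.002,-.05),catchpre=(-.016-.04,-.109)).items(): print(n,(c+Rc@p).round(4))
E
```

```text
[[ 0.956 -0.001  0.292]
 [-0.292 -0.002  0.956]
 [-0.    -1.    -0.002]]
jaw axis deg 72.99475985316288
pre [0.5618 0.1634]
ridge [0.5765 0.1208]
shut [0.6019 0.0471]
catchpre [ 0.5662 -0.0276]
```

```bash
python3 -m jog '{"offset":[[0.6,-0.69,0],[0.6,-0.69,0],[0.6,-0.69,0],[0.6,-0.69,0],[0.6,-0.69,0],[0.6,-0.69,0],[0.6,-0.69,0],[0.6,-0.69,0],[0.6,-0.69,0],[0.6,-0.69,0],[0.6,-0.69,0],[0.6,-0.69,0]],"angular":[[0,0,-0.75],[0,0,-0.75],[0,0,-0.75],[0,0,-0.75],[0,0,-0.75],[0,0,-0.75],[0,0,-0.75],[0,0,-0.75],[0,0,-0.75],[0,0,-0.75],[0,0,-0.75],[0,0,-0.75]],"jaw":[0,0,0,0,0,0,0,0,0,0,0,0]}'
python3 -m jog '{"offset":[[0,0,0],[0,0,0]],"angular":[[0,0,0],[0,0,0]],"jaw":[0,0]}'
python3 - <<'E'
from h import *
import pickle
s=manip.state();im=manip.grab_frame('wrist');cv2.imwrite('pics/w1.png',im);pickle.dump(s,open('w1.pkl','wb'))
print(s['joint_pos'],s['tool_rot'],s['contact_force'])
E
```

```text
time: 1.3
tool_pos: [0.5435, 0.182, 0.2308]
tool_rot: [-0.575, 0.575, -0.412, 0.411]
contact_force: [-0.5, 0.8, 0.1]
gripper_width: 0.0
time: 1.5
tool_pos: [0.5428, 0.1829, 0.2305]
tool_rot: [-0.575, 0.576, -0.412, 0.411]
contact_force: [0.8, -0.6, -0.9]
gripper_width: 0.006
[ 1.94854808e-01 -6.95416536e-02  1.73569431e+00  4.37878147e-04
  1.47704535e+00 -1.35171085e-01] [-0.57502451  0.57563942 -0.41158868  0.41058595] [ 0.84206185 -0.60991254 -0.92356796]
```

View pics/w1.png

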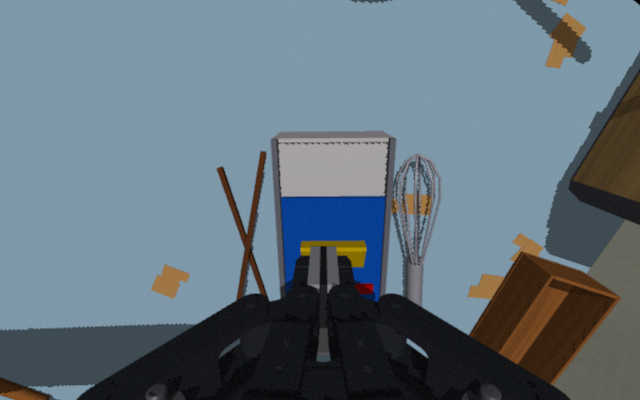

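```bash
python3 - <<'E'
from h import *
import pickle
s=pickle.load(open('w1.pkl','rb'))
im=cv2.imread('pics/w1.png')
m=masks(im)
for k in('blue','yellow'):
    q=m[k].copy();q[:150]=0;q[300:]=0;q[:,:260]=0;q[:,400:]=0
    p=cv2.findNonZero(q).reshape(-1,2);print(k,p.min(0),p.max(0))
    if k=='blue':
        for r in(205,225,240): print(r,p[p[:,1]==r][:,0].min(),p[p[:,1]==r][:,0].max())
L=raywrist([[282,225],[282,196],[386,196],[385,225]],.072,s);print('cover',L.round(4))
rb=raywrist([[300.5,241],[366,241]],.072,s);rt=raywrist([[301,247],[366,247]],.088,s);print('ridge bot',rb.round(4),'top',rt.round(4))
bx=raywrist([[273,138],[395,138]],.073,s);print('box',bx.round(4))
for a,b in((L[1],L[2]),rb,rt,bx):
  d=b-a;print(np.degrees(np.arctan2(d[1],d[0])),np.linalg.norm(d),((a+b)/2).round(4))
E
python3 -c "
import cv2;i=cv2.imread('pics/w1.png')[125:305,220:440];cv2.imwrite('pics/w1c.png',cv2.resize(i,None,fx=3.3,fy=3.3,interpolation=2))"
```

```text
blue [281 197] [385 299]
205 281 384
225 282 383
240 283 382
yellow [301 241] [365 266]
cover [[0.5177 0.1217 0.072 ]
 [0.5083 0.1536 0.072 ]
 [0.6121 0.1893 0.072 ]
 [0.624  0.1582 0.072 ]]
ridge bot [[0.5426 0.1098 0.072 ]
 [0.6115 0.1334 0.072 ]] top [[0.5439 0.1113 0.088 ]
 [0.6091 0.1336 0.088 ]]
box [[0.4829 0.2089 0.073 ]
 [0.5968 0.248  0.073 ]]
18.932200543641933 0.1097361683083464 [0.5602 0.1715 0.072 ]
18.935833170431856 0.0727943746379169 [0.5771 0.1216 0.072 ]
18.93634697152779 0.06890025113073267 [0.5765 0.1224 0.088 ]
18.92802733035373 0.12045103247891226 [0.5399 0.2285 0.073 ]
```

View pics/w1c.png

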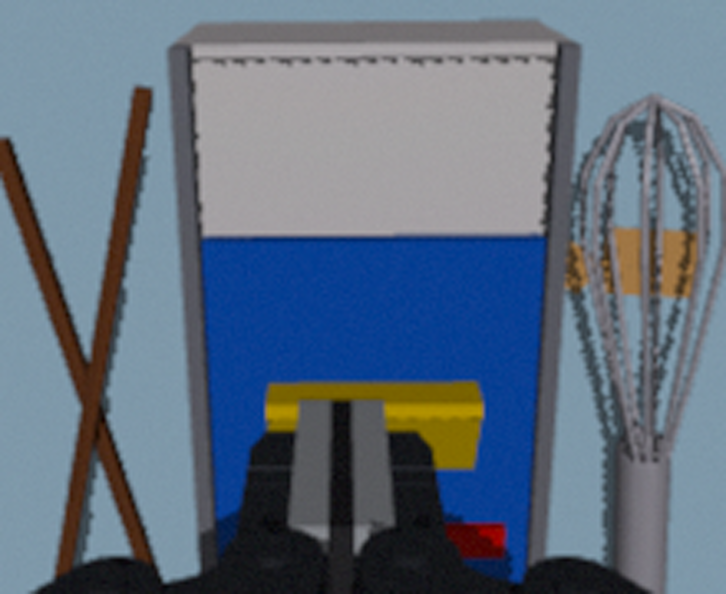

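```bash
python3 -m jog '{"offset":[[0.12,-0.16,-0.4],[0.12,-0.16,-0.6],[0.12,-0.17,-0.6],[0.12,-0.17,-0.6],[0,0,-0.5],[0,0,-0.24],[0,0,-0.06],[0,0,0],[0,0,0]],"angular":[[0,0,0],[0,0,0],[0,0,0],[0,0,0],[0,0,0],[0,0,0],[0,0,0],[0,0,0],[0,0,0]],"jaw":[0,0,0,0,0,0,0,0,0]}'
python3 - <<'E'
from h import *
import pickle
s=manip.state();im=manip.grab_frame('wrist');cv2.imwrite('pics/w2.png',im)
cv2.imwrite('pics/s2.png',cv2.resize(manip.grab_frame('scene')[130:260,290:440],None,fx=4.4,fy=4.4,interpolation=2))
E
```

```text
time: 2.45
tool_pos: [0.5678, 0.1513, 0.0832]
tool_rot: [0.577, -0.575, 0.41, -0.411]
contact_force: [0.0, 0.2, -0.1]
gripper_width: -0.001
```

View pics/w2.png

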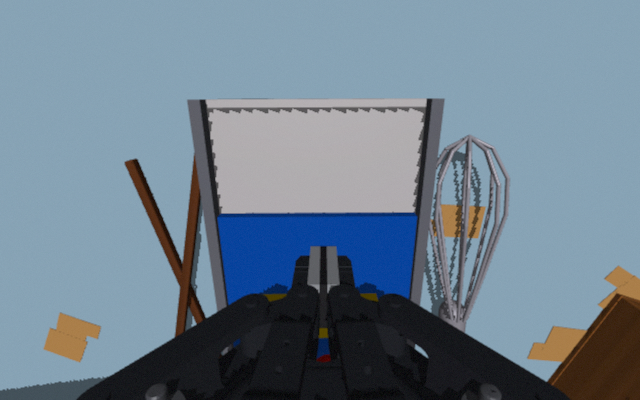

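View pics/s2.png

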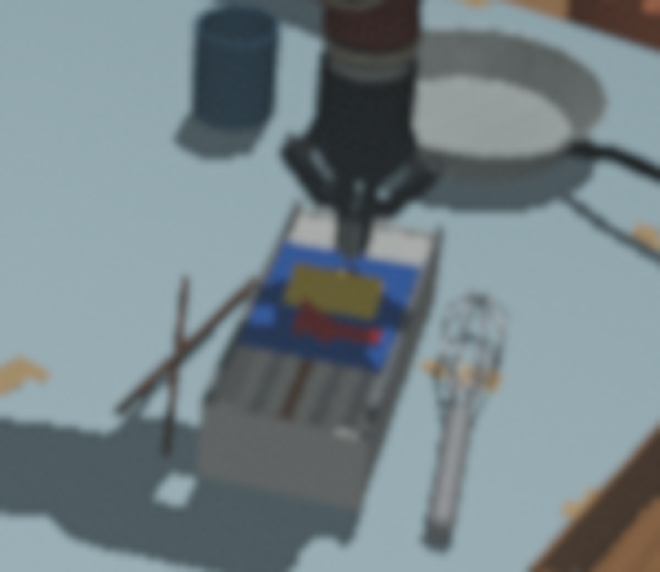

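```bash
python3 -m jog '{"offset":[[0.026,-0.076,-0.04],[0.026,-0.076,-0.04],[0.026,-0.076,0],[0.026,-0.076,0],[0.013,-0.038,0]],"angular":[[0,0,0],[0,0,0],[0,0,0],[0,0,0],[0,0,0]],"jaw":[0,0,0,0,0]}'
python3 -m jog '{"offset":[[0.013,-0.038,0],[0.013,-0.038,0],[0.013,-0.038,0]],"angular":[[0,0,0],[0,0,0],[0,0,0]],"jaw":[0,0,0]}'
```

```text
time: 3.05
tool_pos: [0.5726, 0.1334, 0.0772]
tool_rot: [0.576, -0.575, 0.411, -0.411]
contact_force: [-1.0, 1.9, 0.2]
gripper_width: 0.0
time: 3.35
tool_pos: [0.5745, 0.128, 0.0772]
tool_rot: [0.576, -0.576, 0.411, -0.41]
contact_force: [-1.9, 2.5, -0.7]
gripper_width: -0.002
```

```bash
python3 -m jog '{"offset":[[0.026,-0.076,0],[0.026,-0.076,0],[0.026,-0.076,0],[0.026,-0.076,0],[0.026,-0.076,0],[0.026,-0.076,0]],"angular":[[0,0,0],[0,0,0],[0,0,0],[0,0,0],[0,0,0],[0,0,0]],"jaw":[0,0,0,0,0,0]}'
python3 -m jog '{"offset":[[0.026,-0.076,0],[0.026,-0.076,0],[0.026,-0.076,0],[0.026,-0.076,0],[0.026,-0.076,0],[0.026,-0.076,0]],"angular":[[0,0,0],[0,0,0],[0,0,0],[0,0,0],[0,0,0],[0,0,0]],"jaw":[0,0,0,0,0,0]}'
python3 - <<'E'
from h import *
cv2.imwrite('pics/t3.png',cv2.resize(manip.grab_frame('top')[95:230,215:350],None,fx=4.4,fy=4.4,interpolation=2))
E
```

```text
time: 3.95
tool_pos: [0.5826, 0.1047, 0.0772]
tool_rot: [0.576, -0.576, 0.411, -0.411]
contact_force: [0.8, 2.4, -0.7]
gripper_width: -0.001
time: 4.55
tool_pos: [0.5903, 0.082, 0.0774]
tool_rot: [0.576, -0.576, 0.411, -0.411]
contact_force: [-0.2, 3.6, -0.9]
gripper_width: -0.0
```

View pics/t3.png

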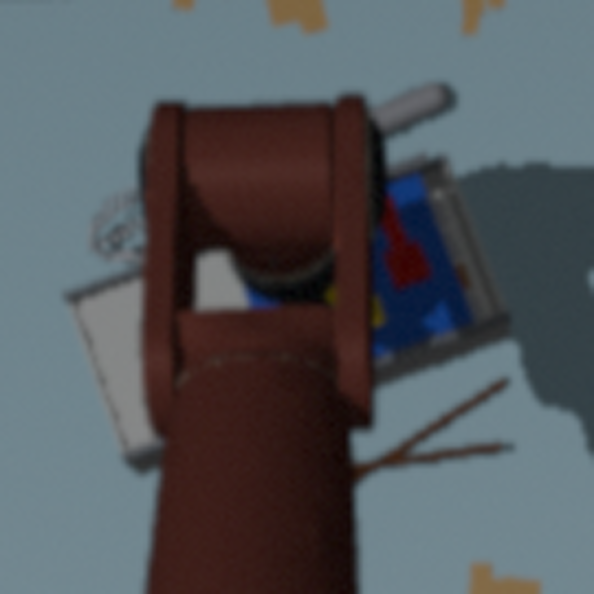

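```bash
python3 -m jog '{"offset":[[0.026,-0.076,0],[0.026,-0.076,0],[0.026,-0.076,0],[0.02,-0.057,0]],"angular":[[0,0,0],[0,0,0],[0,0,0],[0,0,0]],"jaw":[0,0,0,0]}'
python3 -m jog '{"offset":[[0.0065,-0.019,0],[0.0065,-0.019,0]],"angular":[[0,0,0],[0,0,0]],"jaw":[0,0]}'
python3 -m jog '{"offset":[[0.0065,-0.019,0],[0.0065,-0.019,0]],"angular":[[0,0,0],[0,0,0]],"jaw":[0,0]}'
```

```text
time: 5.0
tool_pos: [0.5952, 0.0677, 0.0774]
tool_rot: [0.576, -0.576, 0.411, -0.411]
contact_force: [0.7, 2.7, -0.8]
gripper_width: -0.0
time: 5.2
tool_pos: [0.5959, 0.066, 0.0774]
tool_rot: [0.576, -0.576, 0.411, -0.411]
contact_force: [-0.4, 1.9, -0.0]
gripper_width: 0.003
time: 5.4
tool_pos: [0.5964, 0.0642, 0.0774]
tool_rot: [0.576, -0.576, 0.411, -0.411]
contact_force: [-0.2, 2.7, -0.1]
gripper_width: 0.002
```

```bash
python3 -m jog '{"offset":[[0.0065,-0.019,0]],"angular":[[0,0,0]],"jaw":[0]}'
python3 -m jog '{"offset":[[0.0065,-0.019,0]],"angular":[[0,0,0]],"jaw":[0]}'
python3 -m jog '{"offset":[[0.0065,-0.019,0]],"angular":[[0,0,0]],"jaw":[0]}'
```

```text
time: 5.5
tool_pos: [0.5968, 0.0633, 0.0774]
tool_rot: [0.576, -0.576, 0.411, -0.411]
contact_force: [-0.5, 2.8, -0.3]
gripper_width: -0.001
time: 5.6
tool_pos: [0.5971, 0.0623, 0.0774]
tool_rot: [0.576, -0.576, 0.411, -0.411]
contact_force: [1.2, 2.8, -0.3]
gripper_width: 0.0
time: 5.7
tool_pos: [0.5975, 0.0613, 0.0774]
tool_rot: [0.576, -0.576, 0.411, -0.411]
contact_force: [-0.1, 2.7, -0.2]
gripper_width: -0.002
```

```bash
python3 -m jog '{"offset":[[0.0065,-0.019,0]],"angular":[[0,0,0]],"jaw":[0]}'
```

```text
time: 5.8
tool_pos: [0.5978, 0.0604, 0.0774]
tool_rot: [0.576, -0.576, 0.411, -0.411]
contact_force: [0.5, 2.3, 0.8]
gripper_width: 0.003
```

```bash
python3 -m jog '{"offset":[[0.0032,-0.0095,0]],"angular":[[0,0,0]],"jaw":[0]}'
```

```text
time: 5.9
tool_pos: [0.598, 0.0599, 0.0774]
tool_rot: [0.576, -0.576, 0.411, -0.411]
contact_force: [0.2, 3.6, 1.1]
gripper_width: -0.0
```

```bash
python3 -m jog '{"offset":[[0.0032,-0.0095,0]],"angular":[[0,0,0]],"jaw":[0]}'
```

```text
time: 6.0
tool_pos: [0.598, 0.0596, 0.0774]
tool_rot: [0.576, -0.575, 0.411, -0.411]
contact_force: [0.3, 4.7, 0.8]
gripper_width: 0.003
```

```bash
python3 -m jog '{"offset":[[0.002,-0.006,0]],"angular":[[0,0,0]],"jaw":[0]}'; python3 -c "
from plant import manip
print(manip.state()['tool_pos'],manip.state()['contact_force'])"
```

```text
time: 6.1
tool_pos: [0.598, 0.0596, 0.0774]
tool_rot: [0.576, -0.575, 0.411, -0.41]
contact_force: [-0.0, 5.7, 0.5]
gripper_width: 0.002
[0.59804471 0.059619   0.0773766 ] [-4.23991835e-04  5.65277905e+00  5.25002636e-01]
```

```bash
python3 -m jog '{"offset":[[-0.026,0.076,0],[-0.026,0.076,0],[0,0,0.4],[0,0,0.6],[0,0,0.4],[-0.12,-0.46,0],[-0.12,-0.46,0],[-0.12,-0.46,0],[-0.12,-0.46,0],[0,0,0]],"angular":[[0,0,0],[0,0,0],[0,0,0],[0,0,0],[0,0,0],[0,0,0],[0,0,0],[0,0,0],[0,0,0],[0,0,0]],"jaw":[0,0,0,0,0,0,0,0,0,0]}'
python3 - <<'E'
from h import *
import pickle
s=manip.state();pickle.dump(s,open('w4.pkl','wb'));print(s['tool_pos'],s['contact_force'])
cv2.imwrite('pics/w4.png',manip.grab_frame('wrist'))
im=manip.grab_frame('top');cv2.imwrite('pics/top4.png',im)
cv2.imwrite('pics/t4.png',cv2.resize(im[95:230,215:350],None,fx=4.4,fy=4.4,interpolation=2))
E
```

```text
time: 7.1
tool_pos: [0.5707, -0.0275, 0.1471]
tool_rot: [-0.574, 0.576, -0.411, 0.412]
contact_force: [0.1, -0.1, -0.2]
gripper_width: 0.001
[ 0.57073945 -0.02752304  0.14708362] [ 0.14803425 -0.08101449 -0.20176515]
```

View pics/w4.png

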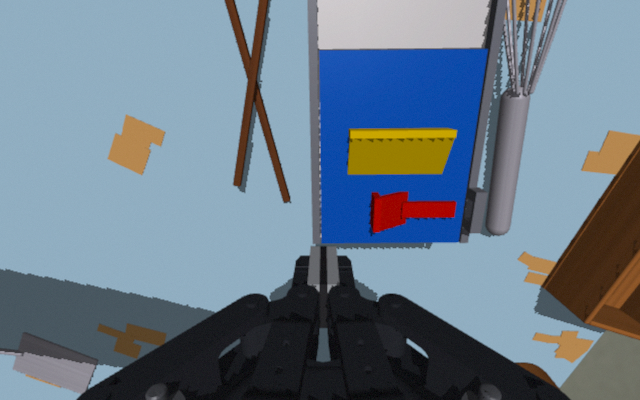

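View pics/t4.png

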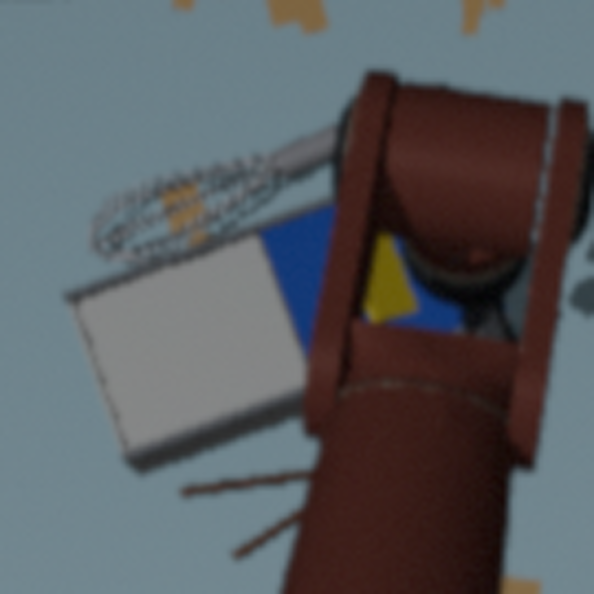

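```bash
python3 - <<'E'
from h import *
import pickle
s=pickle.load(open('w4.pkl','rb'));im=cv2.imread('pics/w4.png')
cv2.imwrite('pics/w4c.png',cv2.resize(im[110:260,300:500],None,fx=4,fy=4,interpolation=2))
m=masks(im)['red'];p=cv2.findNonZero(m).reshape(-1,2);print(p.min(0),p.max(0))
f=raywrist([[372,193],[372,234]],.0725,s);print(f.round(4),f.mean(0))
r=raywrist([[348,129],[457,129]],.072,s);print(r.round(4),r.mean(0))
E
```

```text
[372 192] [455 232]
[[ 0.6028 -0.0027  0.0725]
 [ 0.6156 -0.0345  0.0725]] [ 0.60921283 -0.01861218  0.0725    ]
[[0.5691 0.0359 0.072 ]
 [0.6423 0.0609 0.072 ]] [0.60568539 0.04842285 0.072     ]
```

View pics/w4c.png

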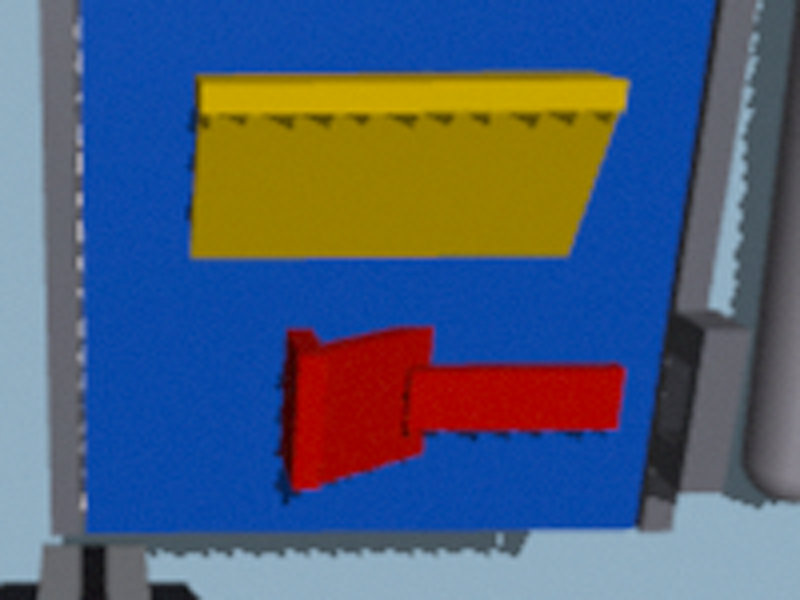

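```bash
python3 -m jog '{"offset":[[-0.01,0.04,-0.5],[0,0,-0.5],[0,0,-0.25],[0,0,-0.11],[0,0,0],[0,0,0]],"angular":[[0,0,0],[0,0,0],[0,0,0],[0,0,0],[0,0,0],[0,0,0]],"jaw":[0,0,0,0,0,0]}'
python3 -m jog '{"offset":[[0.076,0.026,0],[0.076,0.026,0],[0.057,0.02,0]],"angular":[[0,0,0],[0,0,0],[0,0,0]],"jaw":[0,0,0]}'
python3 - <<'E'
from h import *
cv2.imwrite('pics/w5.png',manip.grab_frame('wrist'))
cv2.imwrite('pics/s5.png',cv2.resize(manip.grab_frame('scene')[130:260,290:440],None,fx=4.4,fy=4.4,interpolation=2))
E
```

```text
time: 7.8
tool_pos: [0.5719, -0.0232, 0.0804]
tool_rot: [0.576, -0.575, 0.41, -0.411]
contact_force: [-0.5, -0.8, -0.1]
gripper_width: -0.004
time: 8.1
tool_pos: [0.5824, -0.0196, 0.0801]
tool_rot: [0.576, -0.575, 0.41, -0.411]
contact_force: [-0.2, 0.5, -1.0]
gripper_width: 0.001
```

View pics/w5.png

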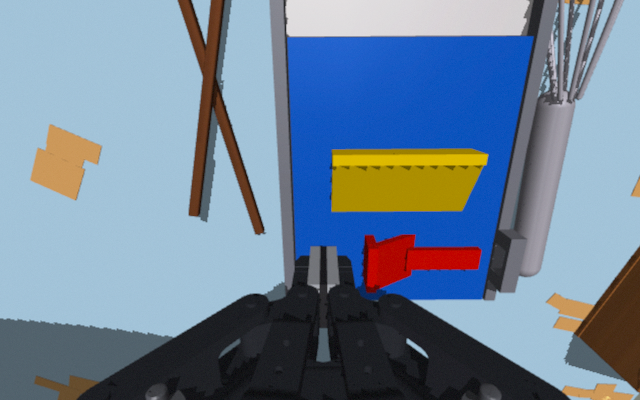

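View pics/s5.png

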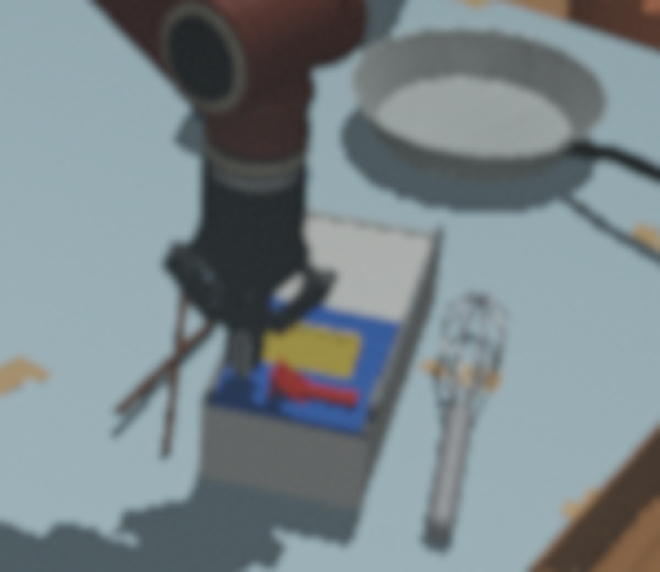

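```bash
python3 -m jog '{"offset":[[0.057,0.0195,0],[0.057,0.0195,0],[0.038,0.013,0]],"angular":[[0,0,0],[0,0,0],[0,0,0]],"jaw":[0,0,0]}'
python3 -m jog '{"offset":[[0.038,0.013,0],[0.038,0.013,0],[0.038,0.013,0]],"angular":[[0,0,0],[0,0,0],[0,0,0]],"jaw":[0,0,0]}'
python3 -m jog '{"offset":[[0.038,0.013,0],[0.038,0.013,0],[0.038,0.013,0]],"angular":[[0,0,0],[0,0,0],[0,0,0]],"jaw":[0,0,0]}'
```

```text
time: 8.5
tool_pos: [0.5893, -0.017, 0.0793]
tool_rot: [0.576, -0.576, 0.411, -0.411]
contact_force: [-1.0, 0.7, -0.1]
gripper_width: 0.002
time: 8.8
tool_pos: [0.5946, -0.0151, 0.0792]
tool_rot: [-0.575, 0.576, -0.411, 0.41]
contact_force: [-1.9, -0.3, 0.4]
gripper_width: -0.004
time: 9.1
tool_pos: [0.6005, -0.0131, 0.0792]
tool_rot: [-0.576, 0.576, -0.411, 0.411]
contact_force: [-1.4, 0.6, -0.2]
gripper_width: 0.005
```

```bash
python3 -m jog '{"offset":[[0,0,0]],"angular":[[0,0,0]],"jaw":[0]}'
python3 - <<'E'
from h import *
cv2.imwrite('pics/w6.png',manip.grab_frame('wrist')[110:310,250:550])
E
```

```text
time: 9.2
tool_pos: [0.6006, -0.013, 0.0792]
tool_rot: [0.576, -0.576, 0.411, -0.411]
contact_force: [0.1, -0.5, 0.7]
gripper_width: 0.003
```

View pics/w6.png

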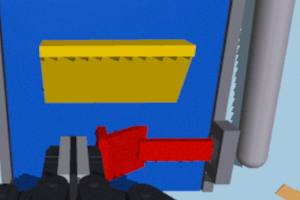

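```bash
python3 -m jog '{"offset":[[0.038,0.013,0],[0.038,0.013,0],[0.038,0.013,0]],"angular":[[0,0,0],[0,0,0],[0,0,0]],"jaw":[0,0,0]}'
python3 -m jog '{"offset":[[0.019,0.0065,0],[0.019,0.0065,0]],"angular":[[0,0,0],[0,0,0]],"jaw":[0,0]}'
python3 -m jog '{"offset":[[0.019,0.0065,0],[0.019,0.0065,0]],"angular":[[0,0,0],[0,0,0]],"jaw":[0,0]}'
python3 -m jog '{"offset":[[0.019,0.0065,0],[0.019,0.0065,0]],"angular":[[0,0,0],[0,0,0]],"jaw":[0,0]}'
```

```text
time: 9.55
tool_pos: [0.6062, -0.0111, 0.0792]
tool_rot: [-0.576, 0.576, -0.411, 0.411]
contact_force: [-1.3, -0.4, -0.9]
gripper_width: -0.003
time: 9.75
tool_pos: [0.6081, -0.0105, 0.0792]
tool_rot: [-0.576, 0.576, -0.411, 0.411]
contact_force: [-1.8, -0.3, -0.6]
gripper_width: 0.0
time: 9.95
tool_pos: [0.61, -0.0098, 0.0792]
tool_rot: [-0.576, 0.576, -0.411, 0.411]
contact_force: [-1.3, 0.2, -0.7]
gripper_width: 0.002
time: 10.15
tool_pos: [0.6118, -0.0092, 0.0792]
tool_rot: [-0.576, 0.576, -0.411, 0.411]
contact_force: [-1.5, 0.5, -1.0]
gripper_width: 0.004
```

```bash
python3 -m jog '{"offset":[[0.019,0.0065,0],[0.019,0.0065,0]],"angular":[[0,0,0],[0,0,0]],"jaw":[0,0]}'
```

```text
time: 10.35
tool_pos: [0.6138, -0.0085, 0.0793]
tool_rot: [0.576, -0.576, 0.411, -0.411]
contact_force: [-1.7, -0.6, 0.6]
gripper_width: 0.001
```

```bash
python3 -m jog '{"offset":[[0.019,0.0065,0]],"angular":[[0,0,0]],"jaw":[0]}'
```

```text
time: 10.45
tool_pos: [0.6148, -0.0082, 0.0793]
tool_rot: [0.576, -0.576, 0.411, -0.411]
contact_force: [-0.8, 0.8, -0.2]
gripper_width: -0.004
```

```bash
python3 -m jog '{"offset":[[0.019,0.0065,0]],"angular":[[0,0,0]],"jaw":[0]}'
```

```text
time: 10.55
tool_pos: [0.6157, -0.0079, 0.0793]
tool_rot: [-0.576, 0.576, -0.411, 0.411]
contact_force: [-1.3, 0.3, -0.1]
gripper_width: -0.003
```

```bash
python3 -m jog '{"offset":[[0.019,0.0065,0]],"angular":[[0,0,0]],"jaw":[0]}'
```

```text
time: 10.65
tool_pos: [0.6167, -0.0076, 0.0793]
tool_rot: [0.576, -0.576, 0.411, -0.411]
contact_force: [-2.3, 0.0, -0.6]
gripper_width: -0.001
```

```bash
python3 -m jog '{"offset":[[0.019,0.0065,0]],"angular":[[0,0,0]],"jaw":[0]}'
```

```text
time: 10.75
tool_pos: [0.6176, -0.0073, 0.0793]
tool_rot: [-0.576, 0.576, -0.411, 0.411]
contact_force: [-1.6, -0.5, -0.1]
gripper_width: -0.001
```

```bash
python3 -m jog '{"offset":[[0.0095,0.003,0]],"angular":[[0,0,0]],"jaw":[0]}'
```

```text
time: 10.85
tool_pos: [0.6182, -0.0071, 0.0793]
tool_rot: [0.576, -0.576, 0.411, -0.411]
contact_force: [-1.0, 0.3, -0.1]
gripper_width: -0.003
```

```bash
python3 -m jog '{"offset":[[0.019,0.0065,0]],"angular":[[0,0,0]],"jaw":[0]}'
```

```text
time: 10.95
tool_pos: [0.619, -0.0068, 0.0793]
tool_rot: [-0.576, 0.576, -0.411, 0.411]
contact_force: [-1.1, 0.0, -0.2]
gripper_width: -0.002
```

```bash
python3 -m jog '{"offset":[[0.0095,0.003,0]],"angular":[[0,0,0]],"jaw":[0]}'
```

```text
time: 11.05
tool_pos: [0.6194, -0.0067, 0.0793]
tool_rot: [-0.576, 0.576, -0.411, 0.411]
contact_force: [-3.3, -0.1, 1.1]
gripper_width: -0.001
```

```bash
python3 -m jog '{"offset":[[0.0095,0.003,0]],"angular":[[0,0,0]],"jaw":[0]}'
```

```text
time: 11.15
tool_pos: [0.6195, -0.0067, 0.0792]
tool_rot: [-0.575, 0.576, -0.411, 0.41]
contact_force: [-4.6, -1.7, 1.8]
gripper_width: -0.002
```

```bash
python3 -m jog '{"offset":[[0.005,0.0017,0]],"angular":[[0,0,0]],"jaw":[0]}'
```

```text
time: 11.25
tool_pos: [0.6196, -0.0066, 0.0792]
tool_rot: [-0.575, 0.576, -0.411, 0.41]
contact_force: [-4.6, -1.7, 2.1]
gripper_width: -0.003
```

```bash
python3 -m jog '{"offset":[[-0.076,-0.026,0],[-0.076,-0.026,0],[-0.076,-0.026,0],[0,0,0.4],[0,0,0.6],[0,0,0.6],[0,0,0.6],[0,0,0],[0,0,0]],"angular":[[0,0,0],[0,0,0],[0,0,0],[0,0,0],[0,0,0],[0,0,0],[0,0,0],[0,0,0],[0,0,0]],"jaw":[0,0,0,0,0,0,0,0,0]}'
python3 - <<'E'
from h import *
cv2.imwrite('pics/w7.png',manip.grab_frame('wrist'))
E
python3 -m jog '{"offset":[[-0.2,-0.8,0.2],[-0.2,-0.8,0.2],[-0.2,-0.8,0.2],[-0.2,-0.8,0],[-0.2,-0.8,0],[-0.2,-0.8,0],[-0.2,-0.8,0],[0,0,0],[0,0,0],[0,0,0]],"angular":[[0,0,0],[0,0,0],[0,0,0],[0,0,0],[0,0,0],[0,0,0],[0,0,0],[0,0,0],[0,0,0],[0,0,0]],"jaw":[0,0,0,0,0,0,0,0,0,0]}'
python3 - <<'E'
from h import *
im=manip.grab_frame('top');cv2.imwrite('pics/top8.png',im)
cv2.imwrite('pics/t8.png',cv2.resize(im[95:230,215:350],None,fx=4.4,fy=4.4,interpolation=2))
E
```

```text
time: 12.15
tool_pos: [0.6093, -0.0105, 0.1903]
tool_rot: [0.576, -0.575, 0.41, -0.411]
contact_force: [-1.2, -0.5, -0.7]
gripper_width: 0.0
time: 13.2
tool_pos: [0.5385, -0.2892, 0.2179]
tool_rot: [0.576, -0.576, 0.411, -0.41]
contact_force: [-0.8, -0.7, 0.3]
gripper_width: 0.002
```

View pics/w7.png

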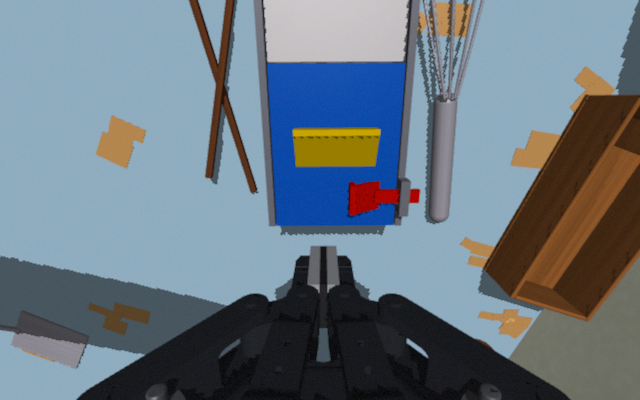

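View pics/t8.png

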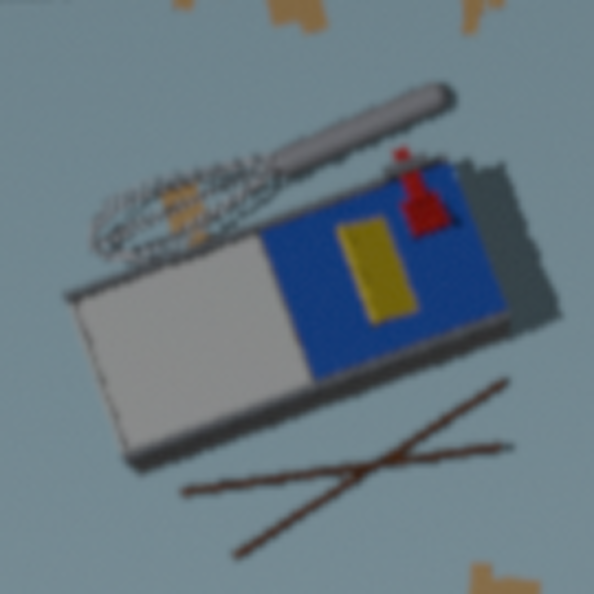

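View pics/top8.png

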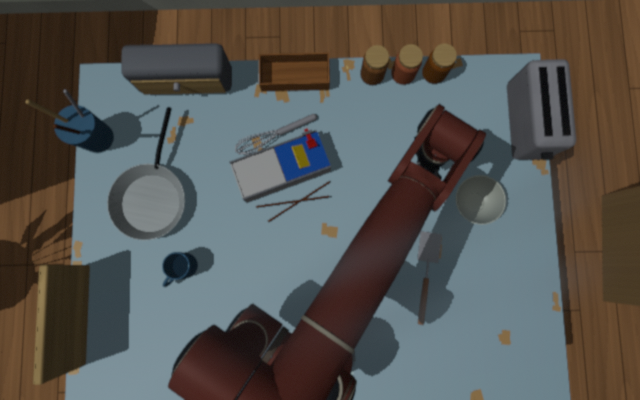

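```bash
python3 -c "
from plant import manip
s=manip.state();print(s['time'],s['contact_force'],abs(s['joint_vel']).max());print(manip.job_done())"
```

```text
13.25 [-0.16439398 -0.06174648 -0.567397  ] 0.006447684023486772
the job is handed in; nothing more can be done
None
```

I pushed the cover shut by its yellow ridge with closed fingertips, about 77 mm, until it stopped. Force rose from about 2.7 N to 5.7 N with no further motion. Then I pushed the red catch across until it also stopped, at about 4.9 N.

In the last wrist and top views the cover is fully shut, and the catch's tongue goes under the keeper and shows on its far side. By eye, the caddy and the things around it are where they were at the start.

I handed the job in at 13.25 s with the arm at rest, the fingertips about 0.22 m above the table and clear of everything. No checks failed. The wrist-camera estimates of the ridge and catch face were 4 to 7 mm off the geometry I used, so I went by contact force for both end stops.

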